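Couple the filling spout to the portioning machine

TASK

Fit the filling spout to the portioning machine: pull the outlet coupler's spring sleeve back towards the machine until it stays back by itself, then push the plug of the matching spout (the slim one with a groove round it) fully home so that the sleeve springs forward and locks it, and let go. Work gently, never ramming the spout against the coupler, and leave the other spout and everything else on the table where it is.

Things in the scene. Friction and masses are not known exactly. Their poses are not given: they have to be found in the camera images.
- depositor: Portioning machine, fixed: white housing 300 (its x) x 200 x 150 mm high, steel hopper on its rear half up to 310 mm. Origin: centre of its underside on the table. The outlet coupler sticks out of its front, the -x side, along x; its +x axis is the way a plug goes in and the way the sleeve is pulled back.
- outlet (a point): Nominal centre of the coupler's mouth, 100 mm ahead of the housing's front, 105 mm above the table; axes as the machine's (x horizontal, into the bore; z up). True sideways and lengthwise, but the outlet is clamped in a height slot: the real mouth and axis lie anywhere from 14 mm below to 14 mm above this point, so find the height by touch or sight. The clamp does not yield.
- outlet_root (a point): Centre of the front plate's height slot, from which the outlet sticks out, 94 mm behind point outlet along x. Coupler, x from the mouth: core tube 32 mm outside, bore 24 mm, sharp-edged mouth at x = 0; round it the steel sleeve, 41 mm across, from x = 0 to 36 mm at rest, its last 6 mm a 50 mm rim; then a 33 mm pipe. Jaws at 11 mm bar the bore while the sleeve is forward.
- sleeve (a joint): Coupler sleeve, m: 0 = forward (rest), grows as it slides back along the machine's +x, hard stop at 0.016. Spring 2 N rising to 7 N. Pulled past about 0.0125 and let go, it stays back by itself at about 0.011 (a spring plunger in the bore holds the jaws open); let go earlier it returns to 0. When a plug is then pushed fully home it springs forward to 0 and locks it.
- spout: The matching spout, 0.12 to 0.23 kg, loose on the table: upright white grip block 34 (its x) x 28 (its y, gripped across) x 50 mm high, at its +x end the steel plug, at its -x end the steel nozzle (25 mm at the root, tapering, tip 75 mm from the block's centre). Origin: centre of the block's underside; the axis of plug and nozzle runs along x, 25 mm above it.
- plug_tip (a point): Centre of the plug's front end, 50 mm along +x from the block's centre; axes as the spout's. Plug 22 mm across, 1.5 mm chamfer at the tip, 9 mm wide groove 8.5 mm behind the tip, 28 mm shoulder 28 mm behind the tip that meets the mouth when fully home. Meets the plunger 4 mm inside; going home takes up to 15 N, locks at 26 to 28 mm. Pushing with over 30 N is ramming.
- wide_spout: The other spout, to be left alone: same block and nozzle, but its plug is thick and plain, 34 mm across without a groove, with a 42 mm shoulder; it does not fit. Origin: centre of the block's underside.
- white_tub: Bystander, loose: white tub, 84 mm across, 60 mm high. Origin: centre of its underside.
- spice_jar: Bystander, loose: amber spice jar, 48 mm across, 62 mm high. Origin: centre of its underside.
- spoon: Bystander, loose: steel serving spoon, 260 mm long, lying along its x. Origin: centre of its underside.
- bolt_cap: Bystander, loose: small black screw cap, 34 mm across, 16 mm high. Origin: centre of its underside.
Mind the look-alikes: they are no part of the job. Leave any pink or yellow look-alike of the spout alone.

How it is judged:
By the outcome, as a careful person would: the job done as asked, in the order asked, and still so for the second after the job is handed in, with the robot touching nothing.
It also fails if it takes over 58 s, if anything falls off the work surface, if the arm or the gripper's body presses on something with over 40 N, if the wrist force passes 120 N, or if a joint passes its speed limit or range.

ROBOT

A 7-joint arm with a two-finger parallel gripper is mounted at the origin on the work surface. World frame = base frame: x ahead of the robot, y to its left, z up, the work surface at z = 0. Lengths are in m, angles in rad, forces in N, time in s.
With the tool pointing down it reaches from about 0.4 to 0.85 m from the base axis. Payload 4.5 kg.
Tool frame: the origin (TCP) lies at the very end of the fingers, on their centre line; the grasp point (between the pads) lies 19 mm behind it (r.pinch_z is the distance from the TCP to the grasp point, in m); x points along the fingers, y is the direction in which the jaws open and shut, and the axes are right-handed (so a half turn about x gives the same grasp; the last joint's range is limited). The gripper opens to 88 mm and grips with 3 to 60 N. Pads are 18 mm wide; open, the fingers measure 123 mm over their backs; the gripper's body (75 mm by 187 mm) begins 45 mm behind the grasp point.
Start: joints at [-1.205, 0.689, -0.195, 1.565, 0.157, 0.902, -0.215], TCP at [0.204, 0.591, 0.239] pointing down, gripper open.
Joint ranges: [-3.01, 3.01], [-0.46, 2.08], [-1.47, 1.51], [0.13, 2.56], [-1, 4.14], [0.04, 2.09], [-2.66, 2.66]. Speed limits (rad/s): [2.57, 2.57, 3.14, 3.14, 3.14, 3.14, 3.14].

INTERFACE

Orientations are given as a unit quaternion [x, y, z, w].
In Python, from plant import telemetry, cams, job, r gives the robot as it stands.
- The arm moves only by the tool send_rows, never from a script. Its argument "commands" is one flat list of numbers, 7 for each row, row after row: the shift along the world's x, y, z as a fraction of full scale, then the turn, a rotation vector about the world's x, y, z as a fraction of full scale, then the closure, from 0 (fully open) to 1 (shut). In form: [dx, dy, dz, wx, wy, wz, claw, dx, dy, dz, wx, wy, wz, claw, ...]. A call has 1 to 12 rows; each row shifts and turns the pose as measured when the row begins; what a row does not reach is not made up. Full scale, the value 1, is 250 mm for a shift and 90 degrees for a turn. A row lasts 1/10 s, in which the tool goes at most 50 mm and 8.59 degrees, less where a joint would pass 70% of its speed; a pose out of reach is approached as far as the arm can. A call with a number of a shift or a turn outside -1 to 1 is refused whole. A call with a gripper value outside its range is refused whole. The fingers move at their own pace and stop on an object; "newtons" is the grip in N (left out, the last holds). Time passes only in rows, so rows that do not move let the fingers close. It gives the time, the measured TCP pose, the force and the opening at its end, in the units of the state.
- telemetry.get_state(): the state, without advancing time (a new reading comes with each control period).
- cams.snapshot(name): name is "side" or "top" or "wrist"; returns a dict with "image" (384x512x3 uint8, blue, green, red), "intrinsics" (3x3 intrinsics, pixels), "world_to_cam" (4x4, takes a point from world to camera coordinates). Camera axes: x right, y down, z forward; pixel columns grow to the right and rows downward; lengths in m; the calibration is good to about 2 mm. A picture is of the moment at which its call begins. There is no depth.
- job.finish_job(): hands the job in, once; it reports no verdict.
The state is a dict: "clock": time; "q": joint angles; "qd": joint speeds; "joint_torque": joint torques, N m; "tool_pos": TCP position; "eef_rot": TCP orientation; "contact_force": force on the tool from outside, world axes, zero at the start; "moment": the same for the moment, N m; "opening": opening from 0.0 (shut) to 1.0 (fully open).
Only numpy, scipy, OpenCV 4.12 (cv2) and the standard library are available. Lean on these libraries where they do the work, as an engineer would, in place of code of your own. Each camera call takes 0.05 s, during which the arm holds its last target.

## Working session

There is one attempt and no reset: what is moved stays moved. The work goes in short steps, Python scripts to look and compute and a tool call to move; the robot and the scene stay as the last step left them, time stands still between calls to the robot, and variables do not carry over. Pictures are saved under pics/ and viewed, and the job is handed in when it is done.

Besides the shell and the picture viewer there is one more tool, called after "Emit:" as name(argument=value, ...) on one line, values as JSON. send_rows: Moves the arm, as the interface text tells. Its arguments: {"type":"object","properties":{"commands":{"type":"array"},"newtons":{"type":"number"}},"required":["commands"]}

```bash
ls; mkdir -p pics
python3 - <<'E'
from plant import telemetry,cams,job,r
import cv2
print(telemetry.get_state())
for n in ["side","top","wrist"]:
    s=cams.snapshot(n); cv2.imwrite(f"pics/{n}0.png",s["image"]); print(n,s["intrinsics"].tolist(),s["world_to_cam"].round(4).tolist())
E
```

```text
pics
{'clock': 0.0, 'q': array([-1.20518698,  0.69000722, -0.19450739,  1.56637002,  0.15733444,
        0.90252348, -0.21511704]), 'qd': array([-1.19163110e-03,  1.92742393e-04, -5.94395467e-05,  8.69017465e-04,
        9.00228458e-04,  7.15804234e-04,  2.08333709e-05]), 'joint_torque': array([ 8.88958566e-04, -5.27573669e+01, -1.26713030e+00, -1.53426307e+01,
       -5.27948211e-02,  6.65924745e-03,  1.85164222e-04]), 'tool_pos': array([0.20344347, 0.59026669, 0.23788847]), 'eef_rot': array([ 0.1160703 ,  0.69745373, -0.11741883,  0.69735128]), 'contact_force': array([-0.40461179,  0.08974906, -0.01817633]), 'moment': array([-0.03835057, -0.03527925,  0.00548155]), 'opening': 1.0009332566988585}
side [[388.28760384290115, 0.0, 254.45535460449747], [0.0, 388.28760384290115, 187.19313492032646], [0.0, 0.0, 1.0]] [[0.9906, -0.1355, 0.0175, -0.557], [-0.0667, -0.5921, -0.8031, 0.0881], [0.1192, 0.7944, -0.5956, 0.9903], [0.0, 0.0, 0.0, 1.0]]
top [[367.31306110794486, 0.0, 258.9205556150327], [0.0, 367.31306110794486, 199.88867520224906], [0.0, 0.0, 1.0]] [[-0.0229, -0.9993, 0.0299, -0.0405], [-0.988, 0.0181, -0.1535, 0.5514], [0.1528, -0.033, -0.9877, 1.034], [0.0, 0.0, 0.0, 1.0]]
wrist [[320.08445193215647, 0.0, 253.38382220405796], [0.0, 320.08445193215647, 191.96973706246393], [0.0, 0.0, 1.0]] [[0.3266, 0.9451, -0.0027, -0.6236], [0.9006, -0.3104, 0.3044, -0.0418], [0.2869, -0.1018, -0.9525, 0.392], [0.0, 0.0, 0.0, 1.0]]
```

View pics/side0.png

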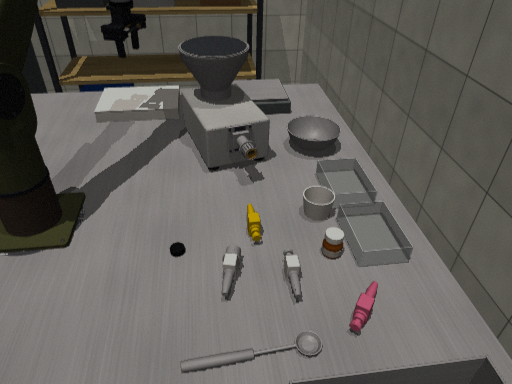

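View pics/top0.png

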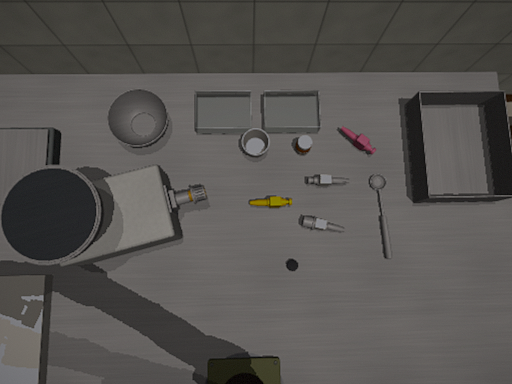

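View pics/wrist0.png

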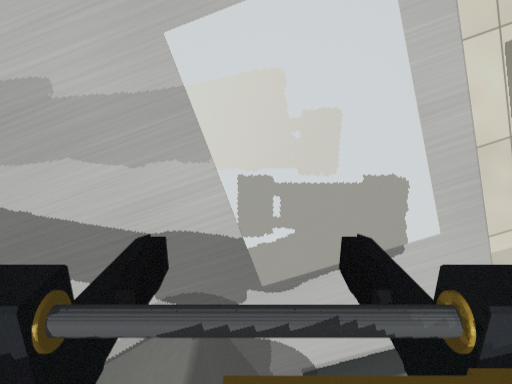

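Run:
```python
import cv2
import numpy as np
t=cv2.imread("pics/top0.png"); s=cv2.imread("pics/side0.png")
g=lambda i:np.clip(255*(i/255.)**0.5,0,255).astype('uint8')
a=cv2.resize(g(t[160:250,230:360]),None,fx=4,fy=4,interpolation=cv2.INTER_CUBIC)
b=cv2.resize(g(s[190:310,160:310]),None,fx=4,fy=4,interpolation=cv2.INTER_CUBIC)
cv2.imwrite("pics/c1.png",a);cv2.imwrite("pics/c2.png",b)
c=cv2.resize(g(t[150:270,60:220]),None,fx=5,fy=5,interpolation=cv2.INTER_CUBIC)
d=cv2.resize(g(s[70:180,170:300]),None,fx=5,fy=5,interpolation=cv2.INTER_CUBIC)
cv2.imwrite("pics/c3.png",c);cv2.imwrite("pics/c4.png",d)
```

```text
(no output)
```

View pics/c1.png

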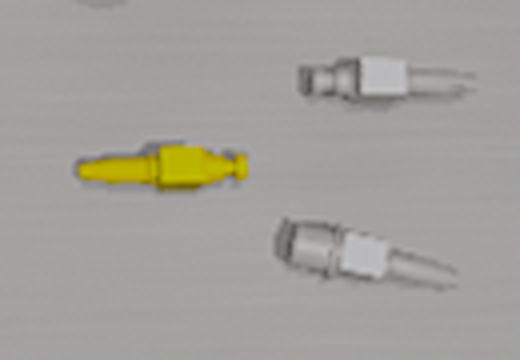

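View pics/c2.png

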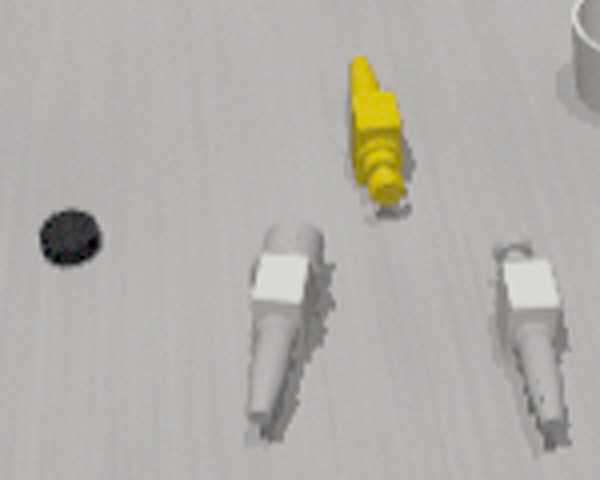

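View pics/c3.png

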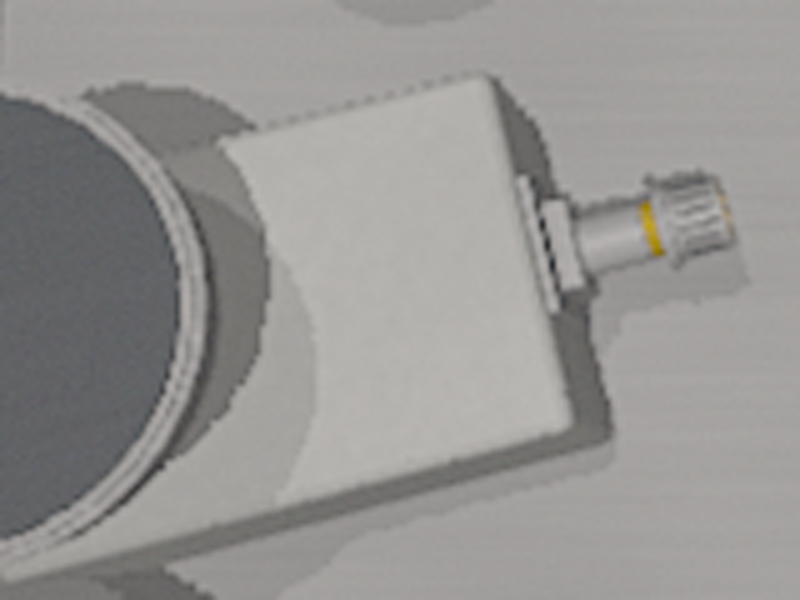

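View pics/c4.png

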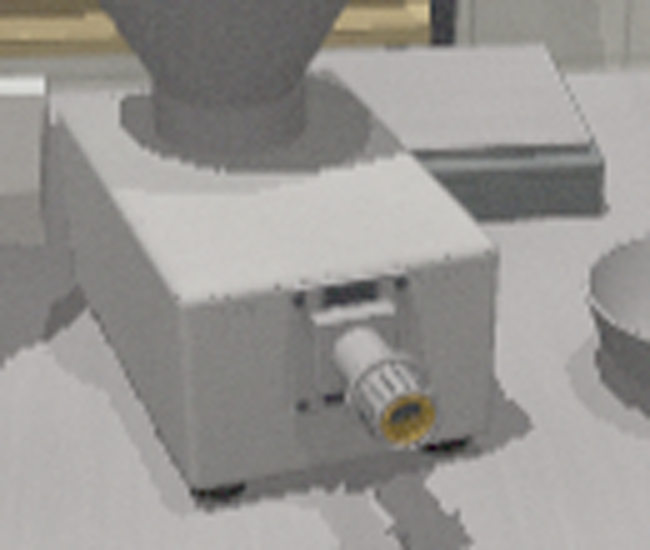

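```bash
cat > h.py <<'E'
import numpy as np,cv2
from plant import telemetry,cams,job,r
def ray(s,p):
    K=s["intrinsics"];M=s["world_to_cam"];R=M[:3,:3];t=M[:3,3]
    d=R.T@np.linalg.inv(K)@np.array([p[0],p[1],1.]);return -R.T@t,d/np.linalg.norm(d)
def onz(s,p,z):
    o,d=ray(s,p);return o+d*(z-o[2])/d[2]
def tri(*sp):
    A=np.zeros((3,3));b=np.zeros(3)
    for s,p in sp:
        o,d=ray(s,p);P=np.eye(3)-np.outer(d,d);A+=P;b+=P@o
    X=np.linalg.solve(A,b);return X,[round(1000*float(np.linalg.norm((np.eye(3)-np.outer(ray(s,p)[1],ray(s,p)[1]))@(X-ray(s,p)[0]))),1) for s,p in sp]
def proj(s,X):
    c=s["world_to_cam"]@np.r_[X,1];q=s["intrinsics"]@c[:3];return q[:2]/q[2]
def gam(i): return np.clip(255*(i/255.)**0.5,0,255).astype('uint8')
E
python3 - <<'E'
from h import *
np.set_printoptions(precision=4,suppress=True)
T=cams.snapshot("top");S=cams.snapshot("side")
def comps(s,roi,thr):
    x0,y0,x1,y1=roi;g=cv2.cvtColor(s["image"],cv2.COLOR_BGR2HSV)[y0:y1,x0:x1]
    m=((g[...,2]>thr)&(g[...,1]<40)).astype('uint8');n,l,st,c=cv2.connectedComponentsWithStats(m)
    for i in range(1,n):
        if st[i,4]>30:
            cnt=cv2.findContours((l==i).astype('uint8'),0,2)[0][0];print(st[i],c[i]+[x0,y0],cv2.minAreaRect(cnt)[1:])
    return g
for nm,s,roi in[("top",T,(295,165,355,240)),("side",S,(215,240,310,300))]:
    x0,y0,x1,y1=roi;print(nm,np.percentile(s["image"][y0:y1,x0:x1].max(2),[50,90,97,99]))
    for thr in np.percentile(s["image"][y0:y1,x0:x1].max(2),[96]): comps(s,roi,thr)
for nm,s,roi in[("top",T,(160,170,215,215)),("side",S,(230,130,275,165))]:
    x0,y0,x1,y1=roi;g=cv2.cvtColor(s["image"],cv2.COLOR_BGR2HSV)[y0:y1,x0:x1]
    m=((g[...,1]>110)&(g[...,2]>40)).astype('uint8');n,l,st,c=cv2.connectedComponentsWithStats(m)
    for i in range(1,n):
        if st[i,4]>2: print(nm,"orange",st[i],c[i]+[x0,y0])
# housing corners top face
for p in [(60+487/5,150+75/5),(60+572/5,150+428/5)]: print("frontcorner top",onz(T,p,.15))
for p in [(170+183/5,70+303/5),(170+496/5,70+250/5)]: print("frontcorner side",onz(S,p,.15))
E
```

```text
top [105.   110.   139.   142.01]
[26  9 10  9 81] [325.4444 178.4444] ((9.0, 8.0), 0.0)
[21 54 11 10 82] [320.7683 223.4268] ((10.914102554321289, 7.761139392852783), 14.03624439239502)
side [131. 136. 183. 185.]
[  9  14  12  11 113] [229.7345 258.8142] ((10.0, 11.0), 90.0)
[ 71  15  13  11 115] [292.0174 260.4522] ((12.0, 10.0), 0.0)
top orange [28 20  5 11 29] [189.6897 195.2069]
side orange [16 19 11 10 58] [251.3276 153.8966]
frontcorner top [0.6326 0.2192 0.15  ]
frontcorner top [0.4447 0.1721 0.15  ]
frontcorner side [0.447  0.1613 0.15  ]
frontcorner side [0.6318 0.2076 0.15  ]
```

Run:
```python
from h import *
np.set_printoptions(precision=4,suppress=True)
T=cams.snapshot("top");S=cams.snapshot("side")
print("mouth",tri((T,(206.3,193.0)),(S,(251.5,154.))))
for h in (.09,.105,.12): print(onz(T,(206.3,193),h),onz(S,(251.5,154),h))
print("band T",[onz(T,(189.7,195.2),h) for h in (.105,.12)])
print("spout",onz(T,(325.4+.5,178.9),.05),onz(S,(292.5,260.9),.05),tri((T,(325.4,178.4)),(S,(292,260.5))))
print("wide",tri((T,(320.8,223.4)),(S,(229.7,258.8))))
print(proj(T,[.6,-.23,.025]))
# spout axis: plug tip & nozzle tip pixels from crops at z=.025
print("plug top",onz(T,(230+300/4,160+80/4),.03),"nozz",onz(T,(230+474/4,160+84/4),.03))
print("nozz side",onz(S,(160+552/4,190+430/4),.025),"plug side",onz(S,(160+515/4,190+243/4),.036))
M=S["world_to_cam"];print("camS",-M[:3,:3].T@M[:3,3]);M=T["world_to_cam"];print("camT",-M[:3,:3].T@M[:3,3])
for s,n,roi in((T,"t",(295,165,355,195)),(S,"s",(275,245,310,300))):
    x0,y0,x1,y1=roi
    cv2.imwrite(f"pics/d{n}.png",cv2.resize(gam(s["image"][y0:y1,x0:x1]),None,fx=10,fy=10,interpolation=cv2.INTER_NEAREST))
```

```text
mouth (array([0.5639, 0.0948, 0.1064]), [1.3, 1.3])
[0.5654 0.0966 0.09  ] [0.5689 0.1215 0.09  ]
[0.5628 0.095  0.105 ] [0.5655 0.0974 0.105 ]
[0.5601 0.0933 0.12  ] [0.5622 0.0733 0.12  ]
band T [array([0.5574, 0.1405, 0.105 ]), array([0.5549, 0.1381, 0.12  ])]
spout [ 0.6086 -0.2511  0.05  ] [ 0.6089 -0.2542  0.05  ] (array([ 0.6098, -0.2503,  0.0472]), [0.9, 0.9])
wide (array([ 0.4768, -0.23  ,  0.0477]), [0.6, 0.6])
[317.3485 183.5291]
plug top [ 0.6104 -0.1922  0.03  ] nozz [ 0.6052 -0.3238  0.03  ]
nozz side [ 0.6056 -0.3302  0.025 ] plug side [ 0.6108 -0.2107  0.036 ]
camS [ 0.4397 -0.81    0.6703]
camT [ 0.3858 -0.0163  1.1071]
```

View pics/dt.png

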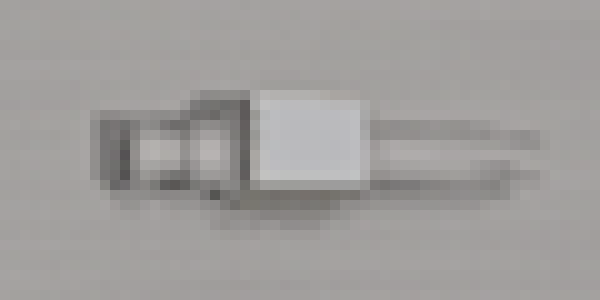

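View pics/ds.png

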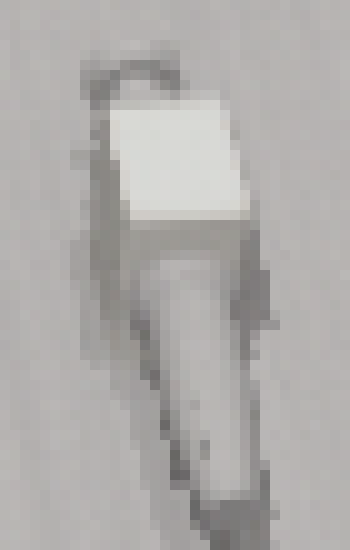

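Run:
```python
from h import *
from scipy.spatial.transform import Rotation as R
np.set_printoptions(precision=4,suppress=True)
st=telemetry.get_state();Rm=R.from_quat(st["eef_rot"]).as_matrix();print(Rm,st["tool_pos"],st["clock"],r.pinch_z)
print("yaw of tool y",np.degrees(np.arctan2(Rm[1,1],Rm[0,1])))
W=cams.snapshot("wrist")["world_to_cam"];c=-W[:3,:3].T@W[:3,3];print("cam in tool",Rm.T@(c-st["tool_pos"]),"fwd",Rm.T@W[2,:3])
```

```text
[[-0.0001  0.3257  0.9455]
 [-0.0004  0.9455 -0.3257]
 [-1.     -0.0004  0.    ]] [0.2035 0.5908 0.2385] 0.35 0.0187
yaw of tool y 70.99099008781593
cam in tool [-0.1465  0.     -0.0789] fwd [ 0.9526 -0.0013  0.3043]
```

Emit:
send_rows(commands=[0,0,0.2,0,0,0,0,0,0,0.2,0,0,0,0,0,0,0.2,0,0,0,0,0,0,0.2,0,0,0,0,0.119,-0.161,0.05,0,0,-0.09,0,0.119,-0.161,0,0,0,-0.09,0,0.119,-0.161,0,0,0,-0.09,0,0.119,-0.161,0,0,0,-0.09,0,0.119,-0.161,0,0,0,-0.09,0,0.119,-0.161,0,0,0,-0.09,0,0.119,-0.161,0,0,0,-0.09,0], newtons=10)

```text
clock: 1.5
tool_pos: [0.4041, 0.3091, 0.4572]
eef_rot: [0.443, 0.556, -0.437, 0.551]
contact_force: [2.1, 0.4, 0.1]
opening: 1.001
```

Emit:
send_rows(commands=[0.119,-0.161,-0.03,0,0,0,1,0.119,-0.161,-0.05,0,0,0,1,0.119,-0.161,-0.1,0,0,0,1,0.119,-0.161,-0.1,0,0,0,1,0.119,-0.12,-0.1,0,0,0,1,0,0,-0.1,0,0,0,1,0,0,0,0,0,0,1,0,0,0,0,0,0,1])

```text
clock: 2.3
tool_pos: [0.5489, 0.1176, 0.3441]
eef_rot: [0.45, 0.55, -0.439, 0.55]
contact_force: [-0.3, -0.4, 0.4]
opening: 0.297
```

```bash
cat >> h.py <<'E'
from scipy.spatial.transform import Rotation as R
MX=np.array([-np.sin(np.radians(14.06)),np.cos(np.radians(14.06)),0]);MY=np.array([-MX[1],MX[0],0])
MO=np.array([.5635,.0945,0])
def yawy():
    m=R.from_quat(telemetry.get_state()["eef_rot"]).as_matrix();return np.degrees(np.arctan2(m[1,1],m[0,1])),m
def rep(tool_yaw=14.06,goal=None):
    st=telemetry.get_state();y,m=yawy();p=st["tool_pos"]
    print("clk",round(st["clock"],2),"pos",p.round(4),"yaw",round(y,2),"dwz/90",round((tool_yaw-y)/90,4),"toolx",m[:,0].round(4),"F",st["contact_force"].round(2),"op",round(st["opening"]*88,1))
    d=p-MO;print("machine frame mm: x %.1f y %.1f"%(1000*d@MX,1000*d@MY))
    if goal is not None: print("need units",((np.array(goal)-p)/.25).round(4))
E
python3 - <<'E'
from h import *
rep(goal=[*(MO+.012*MX)[:2],.2])
W=cams.snapshot("wrist");cv2.imwrite("pics/w1.png",gam(W["image"]))
print(proj(W,[*MO[:2],.106]),proj(W,[*(MO+.1*MX)[:2],.15]))
E
```

```text
clk 2.3 pos [0.5489 0.1176 0.3441] yaw 12.12 dwz/90 0.0216 toolx [ 0.0086  0.0118 -0.9999] F [-0.28 -0.39  0.43] op 26.1
machine frame mm: x 25.9 y 8.5
need units [ 0.0466 -0.0457 -0.5765]
[258.99537288 179.51967521] [257.26339528  96.12543396]
```

View pics/w1.png

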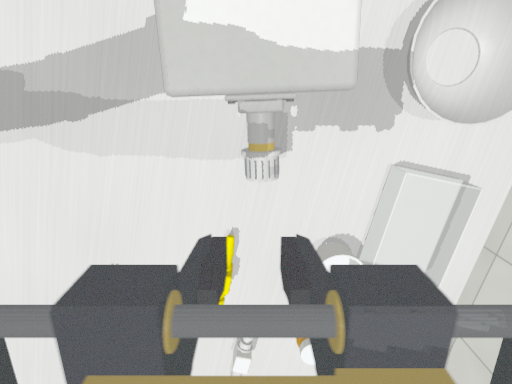

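Emit:
send_rows(commands=[0.025,-0.03,-0.12,0,0,0.0216,1,0.022,-0.016,-0.12,0,0,0,1,0,0,-0.12,0,0,0,1,0,0,-0.12,0,0,0,1,0,0,-0.07,0,0,0,1,0,0,0,0,0,0,1,0,0,0,0,0,0,1])

```text
clock: 3.05
tool_pos: [0.5655, 0.1183, 0.2149]
eef_rot: [0.443, 0.558, -0.417, 0.565]
contact_force: [0.1, -0.8, 1.1]
opening: 0.004
```

Run:
```python
from h import *
rep(goal=[*(MO+.012*MX)[:2],.15])
W=cams.snapshot("wrist");cv2.imwrite("pics/w2.png",gam(W["image"]))
print(proj(W,[*MO[:2],.106]),proj(W,[*(MO+.1*MX)[:2],.106]))
```

```text
clk 3.05 pos [0.5655 0.1183 0.2149] yaw 15.12 dwz/90 -0.0117 toolx [ 0.0298  0.0241 -0.9993] F [ 0.09 -0.78  1.07] op 0.3
machine frame mm: x 22.6 y -7.7
need units [-0.0197 -0.0486 -0.2597]
[239.57871308 215.86962488] [240.22316706  93.69698107]
```

View pics/w2.png

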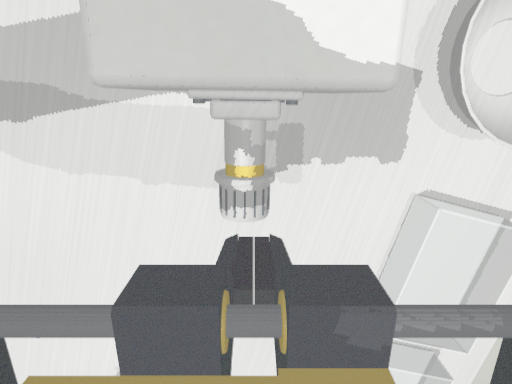

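```bash
cat >> h.py <<'E'
def tilt(yaw=14.06):
    y,m=yawy();t=np.radians(yaw);tgt=np.column_stack([[0,0,-1],[np.cos(t),np.sin(t),0],np.cross([0,0,-1],[np.cos(t),np.sin(t),0])])
    return (R.from_matrix(tgt@m.T).as_rotvec()/(np.pi/2)).round(4)
def mf(p): d=np.array(p)-MO;return (1000*np.array([d@MX,d@MY])).round(1)
E
python3 - <<'E'
from h import *
print("rot units",tilt())
W=cams.snapshot("wrist");T=cams.snapshot("top")
# wrist: edges via gradient on rows
g=cv2.cvtColor(W["image"],cv2.COLOR_BGR2GRAY).astype(int)
for p in [(244.5,205),(245,172),(245,140)]: print("wrist",p,onz(W,p,.106),mf(onz(W,p,.106)))
for p in [(60+695/5,150+212/5),(60+655/5,150+228/5),(60+610/5,150+237/5)]: print("top",p,mf(onz(T,p,.106)))
for p in [(102,87),(393,87)]:print("front corners",onz(W,p,.145),mf(onz(W,p,.145)))
E
```

```text
rot units [-0.0153  0.0194 -0.012 ]
wrist (244.5, 205) [0.56525579 0.10518684 0.106     ] [ 9.9 -4.3]
wrist (245, 172) [0.55841481 0.13307052 0.106     ] [38.7 -4.4]
wrist (245, 140) [0.55179498 0.15842834 0.106     ] [64.9 -4.2]
top (199.0, 192.4) [19.5 -6. ]
top (191.0, 195.6) [42.8 -3.1]
top (182.0, 197.4) [67.7 -4.6]
front corners [0.45356839 0.17266262 0.145     ] [102.5  87.6]
front corners [0.63526153 0.22172689 0.145     ] [ 106.  -100.5]
```

```bash
sed -i 's/^MO=.*/MO=np.array([.5677,.0955,0])/' h.py
python3 - <<'E'
from h import *
rep(goal=[*(MO+.014*MX)[:2],.14])
E
```

```text
clk 3.2 pos [0.5658 0.1177 0.2151] yaw 15.07 dwz/90 -0.0112 toolx [ 0.0308  0.0239 -0.9992] F [ 0.54 -0.86  0.03] op 0.4
machine frame mm: x 22.0 y -3.5
need units [-0.0059 -0.0345 -0.3006]
```

Emit:
send_rows(commands=[0,0,-0.1,-0.0153,0.0194,-0.012,1,0,-0.02,-0.1,0,0,0,1,0,-0.015,-0.08,0,0,0,1,0,0,-0.02,0,0,0,1,0,0,0,0,0,0,1])

```text
clock: 3.7
tool_pos: [0.5708, 0.1104, 0.145]
eef_rot: [0.439, 0.554, -0.432, 0.56]
contact_force: [-0.5, -0.4, 0.2]
opening: 0.003
```

Run:
```python
from h import *
rep(goal=[*(MO+.014*MX)[:2],.14]);print(tilt())
W=cams.snapshot("wrist");cv2.imwrite("pics/w3.png",gam(W["image"]))
```

```text
clk 3.7 pos [0.5708 0.1104 0.145 ] yaw 13.99 dwz/90 0.0008 toolx [ 0.0134  0.0026 -0.9999] F [-0.46 -0.43  0.19] op 0.3
machine frame mm: x 13.7 y -6.6
need units [-0.026  -0.0053 -0.0199]
[-0.0017  0.0085  0.0008]
```

View pics/w3.png

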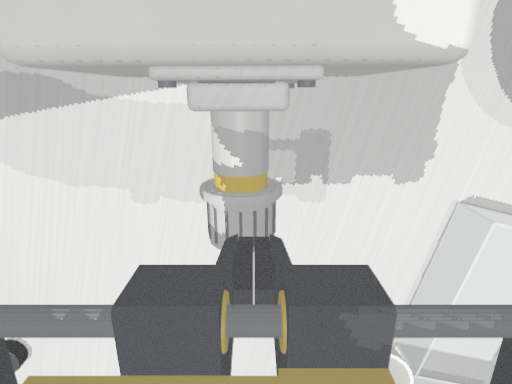

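Run:
```python
from h import *
W=cams.snapshot("wrist")
for p in [(241.5,190),(240.8,180),(240,140),(241.5,215)]: print(p,mf(onz(W,p,.108)))
print(proj(W,[*(MO+.1*MX)[:2],.106]),proj(W,[*(MO+.03*MX)[:2],.131]))
```

```text
(241.5, 190) [35.  -0.2]
(240.8, 180) [41.3  0.2]
(240, 140) [65.1  0.3]
(241.5, 215) [18.9  0.1]
[239.67811356  75.3188056 ] [240.41554781 211.7605782 ]
```

Emit:
send_rows(commands=[-0.026,-0.0053,-0.02,-0.0017,0.0085,0,1,0,0,-0.008,0,0,0,1,0,0,0,0,0,0,1,0,0,0,0,0,0,1])

```text
clock: 4.2
tool_pos: [0.5657, 0.1099, 0.141]
eef_rot: [0.437, 0.556, -0.434, 0.558]
contact_force: [-0.4, -0.0, 0.4]
opening: 0.004
```

Emit:
send_rows(commands=[0,0,-0.01,0,0,0,1,0,0,-0.01,0,0,0,1,0,0,-0.01,0,0,0,1,0,0,-0.01,0,0,0,1])

```text
clock: 4.6
tool_pos: [0.5662, 0.1101, 0.1308]
eef_rot: [0.437, 0.556, -0.433, 0.559]
contact_force: [-0.0, -0.1, 0.1]
opening: 0.004
```

Emit:
send_rows(commands=[0,0,-0.006,0,0,0,1,0,0,-0.006,0,0,0,1])

```text
clock: 4.8
tool_pos: [0.566, 0.11, 0.1271]
eef_rot: [0.437, 0.556, -0.434, 0.558]
contact_force: [-0.3, 0.7, -0.5]
opening: 0.006
```

Emit:
send_rows(commands=[0,0,-0.006,0,0,0,1])

```text
clock: 4.9
tool_pos: [0.566, 0.11, 0.1258]
eef_rot: [0.437, 0.556, -0.434, 0.558]
contact_force: [-4.0, -0.6, 18.4]
opening: 0.009
```

Emit:
send_rows(commands=[0,0,-0.006,0,0,0,1])

```text
clock: 5.0
tool_pos: [0.566, 0.11, 0.1257]
eef_rot: [0.437, 0.556, -0.433, 0.558]
contact_force: [-5.0, -0.1, 23.3]
opening: 0.007
```

Emit:
send_rows(commands=[0,0,0.06,0,0,0,1,0,0,0.05,0,0,0,0,0,0,0,0,0,0,0,0,0,0,0,0,0,0,0,0,0,0,0,0,0])

```text
clock: 5.5
tool_pos: [0.566, 0.1101, 0.1543]
eef_rot: [0.437, 0.556, -0.433, 0.558]
contact_force: [-0.8, -0.3, 1.2]
opening: 0.341
```

Run:
```python
from h import *
rep(goal=[*(MO+.016*MX)[:2],.0865]);print(tilt())
```

```text
clk 5.5 pos [0.566  0.1101 0.1543] yaw 14.01 dwz/90 0.0005 toolx [ 0.0062  0.0023 -1.    ] F [-0.81 -0.3   1.22] op 30.0
machine frame mm: x 14.5 y -1.9
need units [-0.0087  0.0038 -0.2713]
[-0.0015  0.004   0.0005]
```

Emit:
send_rows(commands=[-0.0087,0.0038,0,-0.0015,0.004,0.0005,0,0,0,0,0,0,0,0,0,0,0,0,0,0,0,0,0,0,0,0,0,0,0,0,-0.08,0,0,0,0,0,0,-0.08,0,0,0,0,0,0,-0.07,0,0,0,0,0,0,-0.03,0,0,0,0,0,0,-0.01,0,0,0,0,0,0,0,0,0,0,0])

```text
clock: 6.5
tool_pos: [0.5638, 0.1111, 0.0836]
eef_rot: [0.435, 0.558, -0.435, 0.557]
contact_force: [-0.5, -0.6, -0.3]
opening: 1.001
```

Run:
```python
from h import *
rep(goal=[*(MO+.016*MX)[:2],.0865]);print(tilt())
W=cams.snapshot("wrist");cv2.imwrite("pics/w4.png",gam(W["image"]))
```

```text
clk 6.5 pos [0.5638 0.1111 0.0836] yaw 14.07 dwz/90 -0.0001 toolx [-9.e-04 -4.e-04 -1.e+00] F [-0.45 -0.64 -0.27] op 88.1
machine frame mm: x 16.1 y -0.0
need units [ 0.0001 -0.0005  0.0116]
[ 0.0003 -0.0006 -0.0001]
```

View pics/w4.png

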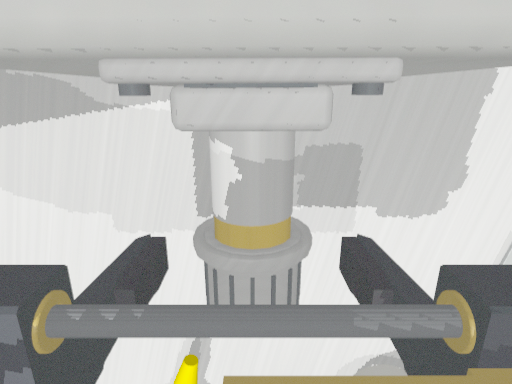

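Emit:
send_rows(commands=[0,0,0.0116,0,0,0,0.3,0,0,0,0,0,0,0.5,0,0,0,0,0,0,0.6,0,0,0,0,0,0,0.7,0,0,0,0,0,0,0.7,0,0,0,0,0,0,0.7,0,0,0,0,0,0,0.7], newtons=5)

```text
clock: 7.25
tool_pos: [0.5634, 0.111, 0.0895]
eef_rot: [0.435, 0.557, -0.435, 0.557]
contact_force: [0.9, -0.0, 1.4]
opening: 0.471
```

Run:
```python
from h import *
rep(goal=[*(MO+.016*MX)[:2],.0865]);print(tilt(), telemetry.get_state()["contact_force"]@np.c_[MX,MY])
```

```text
clk 7.25 pos [0.5634 0.111  0.0895] yaw 14.06 dwz/90 -0.0 toolx [-4.e-04 -3.e-04 -1.e+00] F [ 0.85 -0.    1.39] op 41.4
machine frame mm: x 16.0 y 0.4
need units [ 0.0015  0.0003 -0.0121]
[ 0.0002 -0.0002 -0.    ] [-0.20768077 -0.82919538]
```

Emit:
send_rows(commands=[0,0,0,0,0,0,0.9,0,0,0,0,0,0,0.9,-0.003,0.012,0,0,0,0,0.9,-0.003,0.012,0,0,0,0,0.9,-0.003,0.012,0,0,0,0,0.9], newtons=25)

```text
clock: 7.75
tool_pos: [0.5622, 0.116, 0.0895]
eef_rot: [0.435, 0.555, -0.437, 0.558]
contact_force: [-0.1, -4.2, 2.3]
opening: 0.46
```

Run:
```python
from h import *
rep(goal=[*(MO+.0305*MX)[:2],.0865]);print(tilt(), telemetry.get_state()["contact_force"]@np.c_[MX,MY])
```

```text
clk 7.75 pos [0.5622 0.116  0.0895] yaw 13.88 dwz/90 0.002 toolx [ 0.0013 -0.0053 -1.    ] F [-0.15 -4.23  2.29] op 40.5
machine frame mm: x 21.2 y 0.3
need units [-0.0077  0.0363 -0.0121]
[0.0034 0.0008 0.002 ] [-4.06833488  1.17041467]
```

Emit:
send_rows(commands=[-0.003,0.014,0,0.0034,0,0.002,0.9,-0.003,0.014,0,0,0,0,0.9,-0.002,0.01,0,0,0,0,0.9])

```text
clock: 8.05
tool_pos: [0.5607, 0.1223, 0.0895]
eef_rot: [0.435, 0.555, -0.436, 0.558]
contact_force: [1.7, -4.2, 0.4]
opening: 0.462
```

Run:
```python
from h import *
rep(goal=[*(MO+.0305*MX)[:2],.0865]);print(tilt(), telemetry.get_state()["contact_force"]@np.c_[MX,MY])
W=cams.snapshot("wrist");cv2.imwrite("pics/w5.png",gam(W["image"]))
```

```text
clk 8.05 pos [0.5607 0.1223 0.0895] yaw 13.91 dwz/90 0.0016 toolx [ 0.0021 -0.0043 -1.    ] F [ 1.68 -4.25  0.35] op 40.7
machine frame mm: x 27.7 y 0.3
need units [-0.0016  0.0113 -0.0122]
[0.0027 0.0014 0.0016] [-4.52530713 -0.5943888 ]
```

View pics/w5.png

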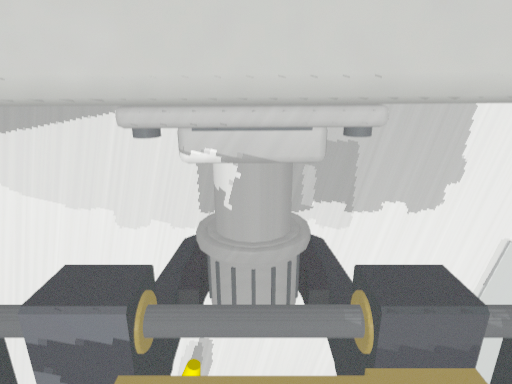

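Emit:
send_rows(commands=[-0.003,0.012,0,0.002,0,0.0016,0.9,-0.001,0.006,0,0,0,0,0.9])

```text
clock: 8.3
tool_pos: [0.5601, 0.1243, 0.0895]
eef_rot: [0.435, 0.555, -0.436, 0.559]
contact_force: [1.2, -5.7, -0.3]
opening: 0.461
```

Run:
```python
from h import *
rep(goal=[*(MO+.0305*MX)[:2],.0865]);print(tilt(), telemetry.get_state()["contact_force"]@np.c_[MX,MY])
```

```text
clk 8.3 pos [0.5601 0.1243 0.0895] yaw 13.96 dwz/90 0.0011 toolx [ 0.0029 -0.0045 -1.    ] F [ 1.2  -5.71 -0.3 ] op 40.5
machine frame mm: x 29.8 y 0.3
need units [ 0.0006  0.003  -0.012 ]
[0.0028 0.0019 0.0011] [-5.83237299  0.224725  ]
```

Emit:
send_rows(commands=[-0.001,0.008,0,0,0,0,0.9,-0.001,0.005,0,0,0,0,0.9])

```text
clock: 8.5
tool_pos: [0.5601, 0.1244, 0.0895]
eef_rot: [0.435, 0.554, -0.438, 0.559]
contact_force: [1.5, -6.4, 1.1]
opening: 0.459
```

Run:
```python
from h import *
rep();print(telemetry.get_state()["contact_force"]@np.c_[MX,MY])
```

```text
clk 8.5 pos [0.5601 0.1244 0.0895] yaw 13.84 dwz/90 0.0025 toolx [ 0.0036 -0.0084 -1.    ] F [ 1.54 -6.38  1.07] op 40.4
machine frame mm: x 29.9 y 0.3
[-6.56127366  0.06069963]
```

Emit:
send_rows(commands=[-0.004,0.016,0,0.003,0.002,0.002,0.9])

```text
clock: 8.6
tool_pos: [0.5596, 0.1265, 0.0895]
eef_rot: [0.434, 0.555, -0.437, 0.559]
contact_force: [1.3, -7.2, 0.4]
opening: 0.462
```

Emit:
send_rows(commands=[0,0,0,0,0,0,0.9])

```text
clock: 8.7
tool_pos: [0.56, 0.125, 0.0895]
eef_rot: [0.434, 0.555, -0.438, 0.559]
contact_force: [1.3, -6.2, 0.5]
opening: 0.457
```

Run:
```python
from h import *
rep();print(telemetry.get_state()["contact_force"]@np.c_[MX,MY])
```

```text
clk 8.7 pos [0.56   0.125  0.0895] yaw 13.89 dwz/90 0.0018 toolx [ 0.0018 -0.0079 -1.    ] F [ 1.35 -6.22  0.51] op 40.2
machine frame mm: x 30.5 y 0.3
[-6.35825298  0.2020622 ]
```

Emit:
send_rows(commands=[0,0,0,0,0,0,0,0,0,0,0,0,0,0,0,0,0,0,0,0,0,0,0,0,0,0,0,0,0,0,0,0,0,0,0])

```text
clock: 9.2
tool_pos: [0.5601, 0.1306, 0.0895]
eef_rot: [0.435, 0.556, -0.435, 0.559]
contact_force: [-0.6, -0.3, -0.1]
opening: 0.894
```

Run:
```python
from h import *
rep();print(tilt())
W=cams.snapshot("wrist");cv2.imwrite("pics/w6.png",gam(W["image"]))
```

```text
clk 9.2 pos [0.5601 0.1306 0.0895] yaw 14.09 dwz/90 -0.0003 toolx [ 0.003  -0.0014 -1.    ] F [-0.64 -0.34 -0.15] op 78.7
machine frame mm: x 35.9 y -1.1
[ 0.0009  0.0019 -0.0003]
```

View pics/w6.png

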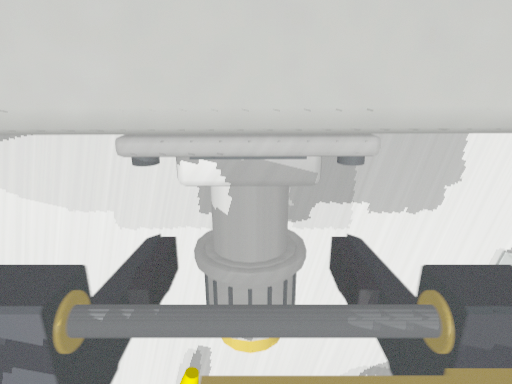

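Emit:
send_rows(commands=[0,0,0.08,0,0,0,0,0,0,0.12,0,0,0,0,0,0,0.12,0,0,0,0,0.024,-0.196,0.08,0,0,-0.09,0,0.024,-0.196,0,0,0,-0.09,0,0.024,-0.196,0,0,0,0,0,0.024,-0.196,0,0,0,0,0,0.024,-0.196,0,0,0,0,0,0.024,-0.196,0,0,0,0,0,0,0,0,0,0,0,0,0,0,0,0,0,0,0])

```text
clock: 10.35
tool_pos: [0.5943, -0.1651, 0.1927]
eef_rot: [0.512, 0.489, -0.507, 0.491]
contact_force: [0.5, 1.3, -0.7]
opening: 1.0
```

Run:
```python
from h import *
rep(tool_yaw=-2.3,goal=[.609,-.251,.12]);print(tilt(-2.3))
for n in("wrist","top","side"):
    W=cams.snapshot(n);cv2.imwrite(f"pics/{n}7.png",gam(W["image"]))
    if n=="top": print("jar",onz(W,(304,141),.062),"tub",onz(W,(254,136),.06))
s=W["image"][110:180,215:285];cv2.imwrite("pics/c7.png",cv2.resize(gam(s),None,fx=8,fy=8,interpolation=cv2.INTER_CUBIC))
```

```text
clk 10.35 pos [ 0.5943 -0.1651  0.1927] yaw -2.26 dwz/90 -0.0004 toolx [ 0.0064  0.0033 -1.    ] F [ 0.51  1.26 -0.72] op 88.0
machine frame mm: x -259.3 y 37.5
need units [ 0.0588 -0.3436 -0.2909]
[-0.0021  0.0041 -0.0005]
jar [ 0.72178929 -0.18900436  0.062     ] tub [ 0.73978669 -0.04109607  0.06      ]
```

View pics/wrist7.png

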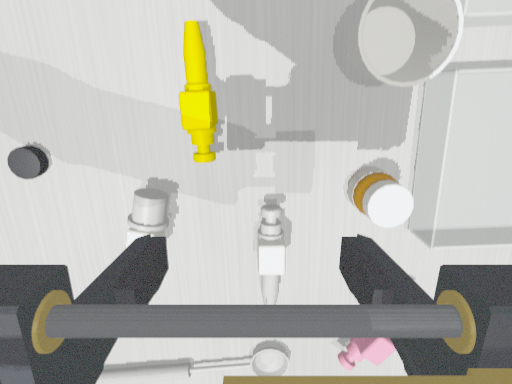

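View pics/c7.png

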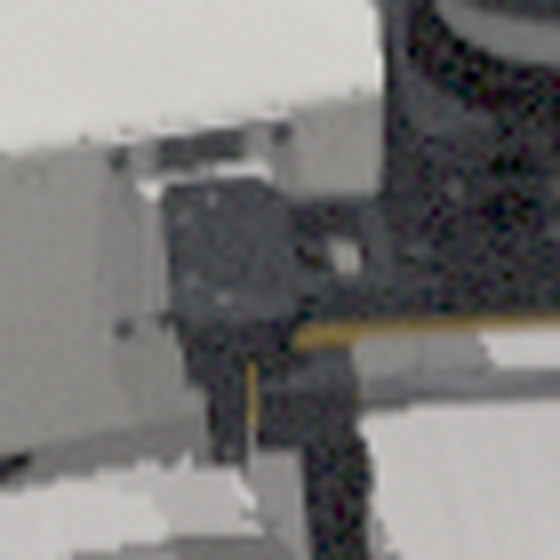

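Run:
```python
from h import *
W=cams.snapshot("wrist")
g=W["image"][195:300,245:300];cv2.imwrite("pics/c8.png",cv2.resize(gam(g),None,fx=6,fy=6,interpolation=cv2.INTER_NEAREST))
print("block",onz(W,(271.5,253),.05),"plug",onz(W,(270,210),.036),"noz",onz(W,(270.5,288),.033))
```

```text
block [ 0.61050457 -0.24204356  0.05      ] plug [ 0.61065682 -0.20092545  0.036     ] noz [ 0.60934658 -0.29461725  0.033     ]
```

View pics/c8.png

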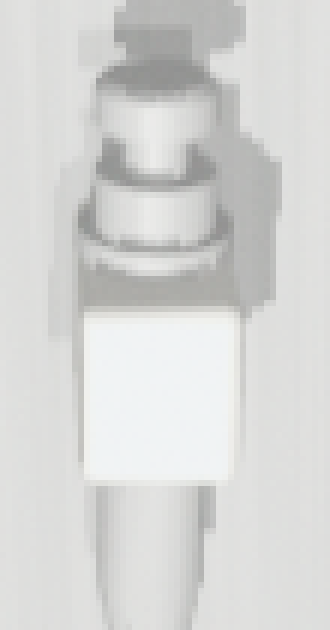

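Run:
```python
from h import *
W=cams.snapshot("wrist")
f=lambda c,r,z:onz(W,(245+c/6-.5,195+r/6-.5),z)
print("block",f(159.5,395,.05)); 
for c,r in((82,308),(238,308),(83,482),(233,482)):print(f(c,r,.05))
P=f(158,100,.036);N=f(150,620,.036)
print("plugaxis",P,f(157,225,.036),N,np.degrees(np.arctan2((P-N)[1],(P-N)[0])))
```

```text
block [ 0.61018898 -0.24952815  0.05      ]
[ 0.59756377 -0.23266267  0.05      ]
[ 0.62362929 -0.2336888   0.05      ]
[ 0.59668133 -0.26586655  0.05      ]
[ 0.62252576 -0.26690186  0.05      ]
plugaxis [ 0.61170116 -0.20139406  0.036     ] [ 0.6110708  -0.22446939  0.036     ] [ 0.60817725 -0.30433046  0.036     ] 88.03931025036239
```

Emit:
send_rows(commands=[0.03,-0.16,-0.1,-0.002,0.004,0,0,0.033,-0.13,-0.1,0,0,0,0,0,-0.05,-0.08,0,0,0,0,0,0,0,0,0,0,0,0,0,0,0,0,0,0])

```text
clock: 11.1
tool_pos: [0.6144, -0.239, 0.1221]
eef_rot: [0.507, 0.496, -0.503, 0.495]
contact_force: [0.5, 0.2, 0.5]
opening: 1.002
```

Run:
```python
from h import *
rep(tool_yaw=-2.1,goal=[.61,-.25,.010]);print(tilt(-2.1))
W=cams.snapshot("wrist");cv2.imwrite("pics/w9.png",gam(W["image"]))
```

```text
clk 11.1 pos [ 0.6144 -0.239   0.1221] yaw -1.1 dwz/90 -0.0111 toolx [ 0.0033  0.0057 -1.    ] F [0.45 0.24 0.51] op 88.2
machine frame mm: x -335.8 y 36.0
need units [-0.0176 -0.0441 -0.4484]
[-0.0036  0.0021 -0.0111]
```

View pics/w9.png

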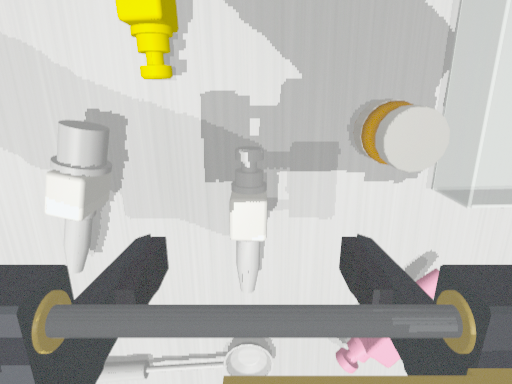

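Emit:
send_rows(commands=[-0.0176,-0.0441,0,-0.0036,0.0021,-0.011,0,0,0,-0.1,0,0,0,0,0,0,-0.1,0,0,0,0,0,0,0,0,0,0,0])

```text
clock: 11.55
tool_pos: [0.6129, -0.2476, 0.077]
eef_rot: [0.51, 0.489, -0.507, 0.494]
contact_force: [-0.2, -1.0, -0.6]
opening: 0.998
```

Run:
```python
from h import *
rep(tool_yaw=-2.1,goal=[.61,-.25,.010]);print(tilt(-2.1))
W=cams.snapshot("wrist");cv2.imwrite("pics/w10.png",gam(W["image"]))
print(proj(W,[.61,-.25,.05]))
```

```text
clk 11.55 pos [ 0.6129 -0.2476  0.077 ] yaw -1.88 dwz/90 -0.0024 toolx [ 0.0077 -0.0023 -1.    ] F [-0.18 -0.96 -0.57] op 87.8
machine frame mm: x -343.8 y 39.5
need units [-0.0117 -0.0098 -0.268 ]
[ 0.0015  0.0049 -0.0024]
[248.40101272 233.57129036]
```

View pics/w10.png

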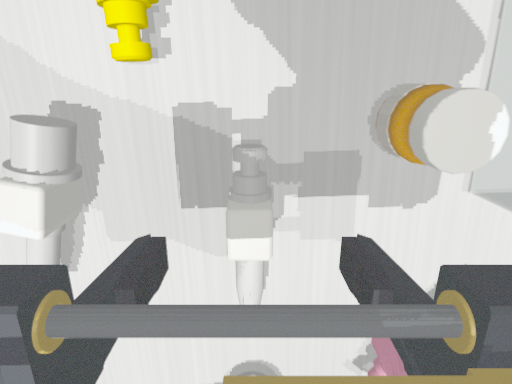

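Emit:
send_rows(commands=[-0.0117,-0.0098,-0.08,0.0015,0.0049,-0.0024,0,0,0,-0.08,0,0,0,0,0,0,-0.06,0,0,0,0,0,0,-0.03,0,0,0,0,0,0,-0.01,0,0,0,0,0,0,0,0,0,0,0])

```text
clock: 12.2
tool_pos: [0.6142, -0.2518, 0.0153]
eef_rot: [0.511, 0.487, -0.508, 0.494]
contact_force: [-0.6, 0.5, -0.9]
opening: 0.997
```

Run:
```python
from h import *
rep(tool_yaw=-2.1,goal=[.61,-.25,.010]);print(tilt(-2.1))
```

```text
clk 12.2 pos [ 0.6142 -0.2518  0.0153] yaw -2.1 dwz/90 0.0 toolx [ 0.0098 -0.0041 -0.9999] F [-0.63  0.52 -0.89] op 87.7
machine frame mm: x -348.2 y 39.2
need units [-0.017   0.0073 -0.0212]
[0.0026 0.0063 0.0001]
```

Emit:
send_rows(commands=[-0.017,0.005,-0.018,0.0026,0.0063,0,0,0,0,0,0,0,0,0,0,0,0,0,0,0,0])

```text
clock: 12.5
tool_pos: [0.6105, -0.2509, 0.0119]
eef_rot: [0.509, 0.49, -0.509, 0.491]
contact_force: [-1.0, -0.6, 0.1]
opening: 0.998
```

Run:
```python
from h import *
rep(tool_yaw=-2.1,goal=[.61,-.25,.010]);print(tilt(-2.1))
```

```text
clk 12.5 pos [ 0.6105 -0.2509  0.0119] yaw -2.11 dwz/90 0.0001 toolx [ 1.2e-03 -6.0e-04 -1.0e+00] F [-1.01 -0.61  0.1 ] op 87.8
machine frame mm: x -346.4 y 42.6
need units [-0.0022  0.0037 -0.0076]
[0.0004 0.0008 0.0001]
```

Emit:
send_rows(commands=[0,0,0,0,0,0,0.5,0,0,0,0,0,0,0.7,0,0,0,0,0,0,0.85,0,0,0,0,0,0,0.95,0,0,0,0,0,0,0.95,0,0,0,0,0,0,0.95,0,0,0,0,0,0,0.95,0,0,0,0,0,0,0.95], newtons=10)

```text
clock: 13.3
tool_pos: [0.6112, -0.2512, 0.0129]
eef_rot: [0.51, 0.49, -0.509, 0.492]
contact_force: [0.3, -0.2, -0.7]
opening: 0.321
```

Emit:
send_rows(commands=[0,0,0,0,0,0,1,0,0,0,0,0,0,1,0,0,0,0,0,0,1], newtons=40)

```text
clock: 13.6
tool_pos: [0.6112, -0.2512, 0.0129]
eef_rot: [0.51, 0.49, -0.509, 0.492]
contact_force: [-0.1, 0.2, 0.4]
opening: 0.312
```

Run:
```python
from h import *
rep(tool_yaw=-2.1,goal=[.61,-.25,.010]);print(tilt(-2.1))
W=cams.snapshot("wrist");cv2.imwrite("pics/w11.png",gam(W["image"]))
S=cams.snapshot("side");cv2.imwrite("pics/s11.png",gam(S["image"]))
s=S["image"][110:180,215:285];cv2.imwrite("pics/c11.png",cv2.resize(gam(s),None,fx=8,fy=8,interpolation=cv2.INTER_CUBIC))
```

```text
clk 13.6 pos [ 0.6112 -0.2512  0.0129] yaw -2.11 dwz/90 0.0001 toolx [ 0.0027 -0.0012 -1.    ] F [-0.1   0.21  0.39] op 27.5
machine frame mm: x -346.8 y 42.0
need units [-0.0047  0.0046 -0.0115]
[0.0008 0.0017 0.0001]
```

View pics/w11.png

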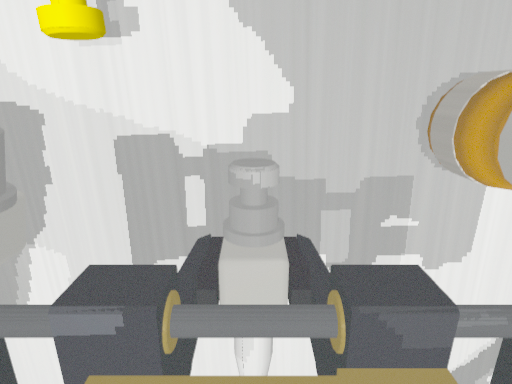

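View pics/c11.png

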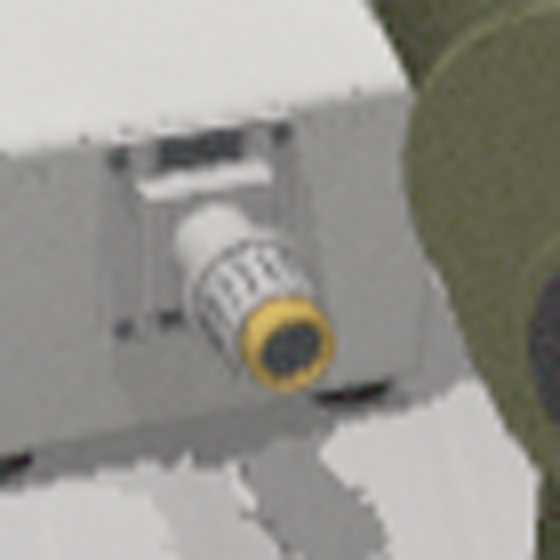

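Emit:
send_rows(commands=[0,0,0.04,0,0,0,1,0,0,0.1,0.001,0.002,0,1,0,0,0.12,0,0,0,1,0,0,0.12,0,0,0,1,0,0.1,0.06,0,0,0,1,-0.01,0.14,0,0,0,0.045,1,-0.015,0.16,0,0,0,0.045,1,-0.015,0.16,0,0,0,0.045,1,-0.015,0.16,0,0,0,0.045,1,-0.015,0.14,0,0,0,0,1,0,0.06,0,0,0,0,1,0,0,0,0,0,0,1])

```text
clock: 14.9
tool_pos: [0.5893, -0.0145, 0.1331]
eef_rot: [0.433, 0.558, -0.432, 0.56]
contact_force: [0.3, -0.6, -1.1]
opening: 0.31
```

Run:
```python
from h import *
rep(goal=[*(MO-.08*MX)[:2],.0934]);print(tilt())
```

```text
clk 14.9 pos [ 0.5893 -0.0145  0.1331] yaw 14.56 dwz/90 -0.0055 toolx [ 3.e-03 -9.e-04 -1.e+00] F [ 0.33 -0.59 -1.15] op 27.3
machine frame mm: x -112.0 y 5.8
need units [-0.0086  0.1298 -0.1589]
[ 0.0006  0.0019 -0.0055]
```

Emit:
send_rows(commands=[-0.0086,0.035,-0.06,0.0006,0.0019,-0.0055,1,0,0.03,-0.06,0,0,0,1,0,0,-0.03,0,0,0,1,0,0,0,0,0,0,1,0,0,0,0,0,0,1])

```text
clock: 15.4
tool_pos: [0.5884, -0.0047, 0.097]
eef_rot: [0.436, 0.554, -0.437, 0.558]
contact_force: [0.1, -1.0, -1.7]
opening: 0.311
```

Run:
```python
from h import *
rep(goal=[*(MO-.08*MX)[:2],.0934]);print(tilt())
W=cams.snapshot("wrist");cv2.imwrite("pics/w12.png",gam(W["image"]))
S=cams.snapshot("side");
s=S["image"][110:210,215:300];cv2.imwrite("pics/c12.png",cv2.resize(gam(s),None,fx=6,fy=6,interpolation=cv2.INTER_CUBIC))
s=cams.snapshot("top")["image"][160:230,160:260];cv2.imwrite("pics/t12.png",cv2.resize(gam(s),None,fx=6,fy=6,interpolation=cv2.INTER_CUBIC))
```

```text
clk 15.4 pos [ 0.5884 -0.0047  0.097 ] yaw 13.73 dwz/90 0.0037 toolx [ 0.0036 -0.0047 -1.    ] F [ 0.11 -1.01 -1.69] op 27.4
machine frame mm: x -102.2 y 4.3
need units [-0.005   0.0902 -0.0144]
[0.003  0.0023 0.0037]
```

View pics/w12.png

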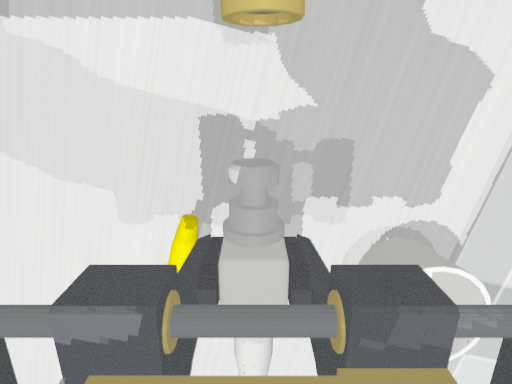

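View pics/c12.png

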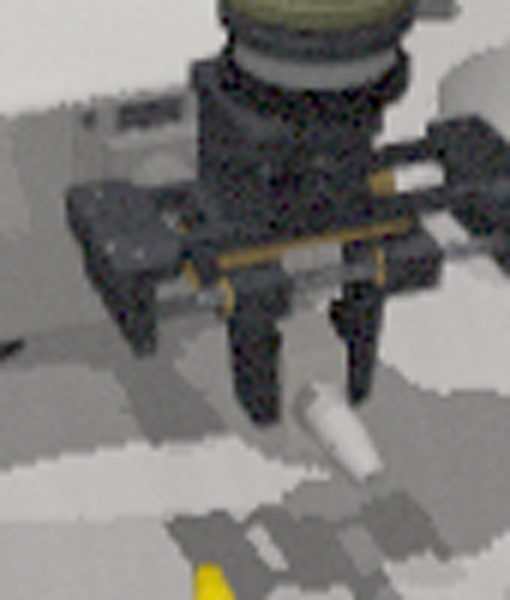

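View pics/t12.png

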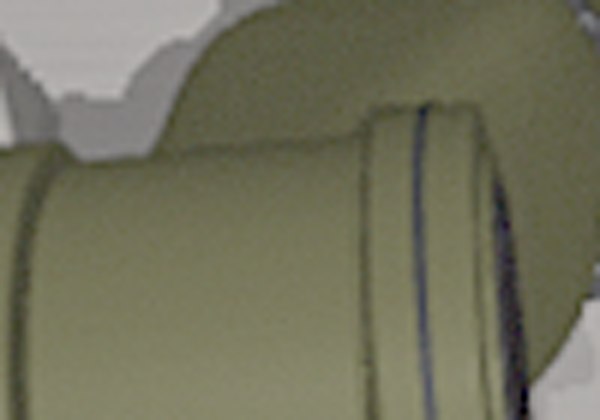

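Emit:
send_rows(commands=[-0.005,0.05,-0.0144,0.003,0.0023,0.0037,1,0,0.03,0,0,0,0,1,0,0,0,0,0,0,1])

```text
clock: 15.85
tool_pos: [0.5878, 0.0175, 0.0943]
eef_rot: [0.436, 0.557, -0.434, 0.558]
contact_force: [0.4, -0.2, -1.8]
opening: 0.316
```

Run:
```python
from h import *
rep(goal=[*(MO-.06*MX)[:2],.0934]);print(tilt())
W=cams.snapshot("wrist");cv2.imwrite("pics/w13.png",gam(W["image"]))
```

```text
clk 15.85 pos [0.5878 0.0175 0.0943] yaw 14.08 dwz/90 -0.0002 toolx [ 0.002   0.0016 -1.    ] F [ 0.44 -0.21 -1.79] op 27.8
machine frame mm: x -80.6 y -0.6
need units [-0.0221  0.0792 -0.0037]
[-0.001   0.0013 -0.0002]
```

View pics/w13.png

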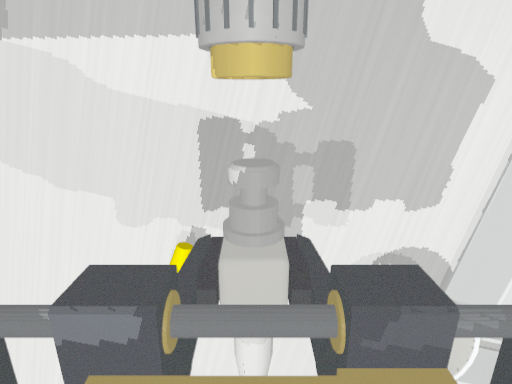

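```bash
sed -i 's/^MO=.*/MO=np.array([.5677,.0955,0])+.0004*MY/' h.py
python3 - <<'E'
from h import *
rep(goal=[*(MO-.06*MX)[:2],.0932]);print(tilt())
E
```

```text
clk 15.9 pos [0.5877 0.017  0.0943] yaw 14.06 dwz/90 0.0 toolx [ 0.0019  0.0012 -1.    ] F [ 0.69  0.85 -1.46] op 27.8
machine frame mm: x -81.1 y -0.8
need units [-0.0234  0.081  -0.0044]
[-0.0008  0.0012  0.    ]
```

Emit:
send_rows(commands=[-0.012,0.04,-0.0044,-0.0008,0.0012,0,1,-0.0115,0.041,0,0,0,0,1,0,0,0,0,0,0,1,0,0,0,0,0,0,1])

```text
clock: 16.3
tool_pos: [0.581, 0.0397, 0.0931]
eef_rot: [0.435, 0.558, -0.435, 0.558]
contact_force: [0.2, 0.1, -2.1]
opening: 0.311
```

Run:
```python
from h import *
rep(goal=[*(MO-.052*MX)[:2],.0932]);print(tilt())
W=cams.snapshot("wrist");cv2.imwrite("pics/w14.png",gam(W["image"]))
S=cams.snapshot("side");
s=S["image"][110:210,215:300];cv2.imwrite("pics/c14.png",cv2.resize(gam(s),None,fx=6,fy=6,interpolation=cv2.INTER_CUBIC))
```

```text
clk 16.3 pos [0.581  0.0397 0.0931] yaw 14.13 dwz/90 -0.0008 toolx [-5.e-04 -2.e-04 -1.e+00] F [ 0.2   0.07 -2.08] op 27.4
machine frame mm: x -57.4 y 0.2
need units [-0.0044  0.0211  0.0002]
[ 0.0001 -0.0003 -0.0008]
```

View pics/w14.png

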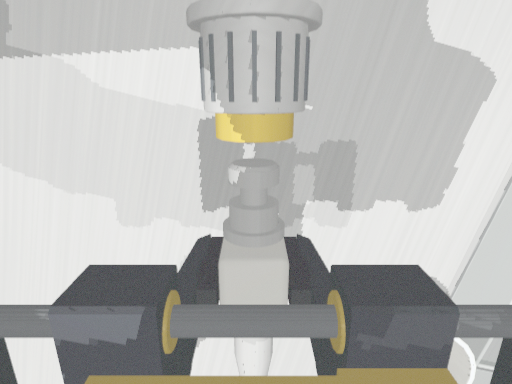

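View pics/c14.png

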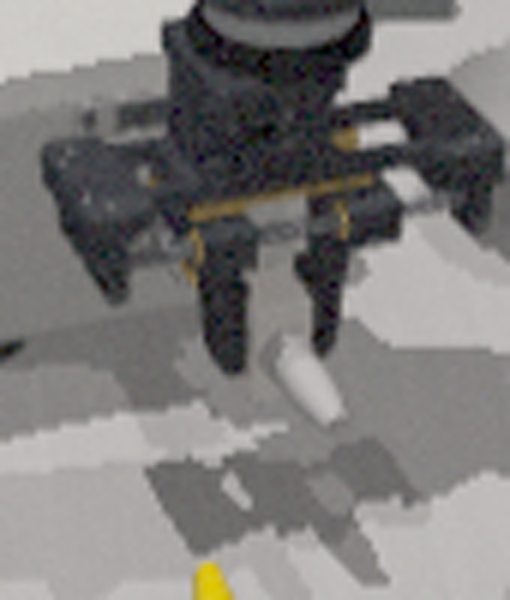

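Run:
```python
from h import *
W=cams.snapshot("wrist")
for p,z in(((255,138.5),.1213),((254,161),.1163)): print(mf(onz(W,p,z)))
# width checks
for z in (.10,.1053,.11):
    q=MO+np.array([0,0,z]);a=proj(W,q+.016*MY);b=proj(W,q-.016*MY);print(z,"core width at x=0",abs(a-b))
q=np.array(telemetry.get_state()["tool_pos"]);q[2]=.1053;q=q+.0495*MX;print("plug width",proj(W,q+.011*MY)-proj(W,q-.011*MY))
```

```text
[ 4.2 -0.4]
[-5.4 -0. ]
0.1 core width at x=0 [7.34022157e+01 5.75308902e-03]
0.1053 core width at x=0 [7.61570244e+01 5.64285200e-03]
0.11 core width at x=0 [7.87789131e+01 5.51601860e-03]
plug width [-5.13683255e+01  1.54886884e-03]
```

Emit:
send_rows(commands=[-0.0035,0.0155,0,0,0,0,1,-0.0035,0.0155,0,0,0,0,1,0,0,0,0,0,0,1])

```text
clock: 16.75
tool_pos: [0.5796, 0.0464, 0.0932]
eef_rot: [0.435, 0.557, -0.436, 0.557]
contact_force: [-0.1, 1.5, -1.2]
opening: 0.314
```

Run:
```python
from h import *
rep(goal=[*(MO-.052*MX)[:2],.0932]);print(tilt(),telemetry.get_state()["contact_force"]@np.c_[MX,MY])
```

```text
clk 16.75 pos [0.5796 0.0464 0.0932] yaw 13.98 dwz/90 0.0009 toolx [ 1.e-04 -7.e-04 -1.e+00] F [-0.15  1.46 -1.24] op 27.7
machine frame mm: x -50.5 y -0.0
need units [ 0.0014 -0.0057 -0.0001]
[0.0004 0.0001 0.0009] [ 1.44836329 -0.20887449]
```

Emit:
send_rows(commands=[-0.0025,0.01,0,0,0,0,1])

```text
clock: 16.85
tool_pos: [0.579, 0.0485, 0.0933]
eef_rot: [0.435, 0.557, -0.436, 0.557]
contact_force: [-0.9, 0.4, -1.2]
opening: 0.311
```

Emit:
send_rows(commands=[-0.0025,0.01,0,0,0,0,1])

```text
clock: 16.95
tool_pos: [0.5784, 0.0512, 0.0933]
eef_rot: [0.435, 0.557, -0.436, 0.557]
contact_force: [1.1, 0.4, -1.9]
opening: 0.313
```

Run:
```python
from h import *
rep(goal=[*(MO-.042*MX)[:2],.0932]);print(tilt(),telemetry.get_state()["contact_force"]@np.c_[MX,MY])
W=cams.snapshot("wrist");cv2.imwrite("pics/w15.png",gam(W["image"]))
```

```text
clk 16.95 pos [0.5784 0.0512 0.0933] yaw 13.94 dwz/90 0.0014 toolx [ 2.e-04 -1.e-03 -1.e+00] F [ 1.09  0.41 -1.88] op 27.5
machine frame mm: x -45.6 y 0.0
need units [-0.0034  0.0139 -0.0003]
[0.0007 0.0001 0.0014] [ 0.13561208 -1.16219981]
```

View pics/w15.png

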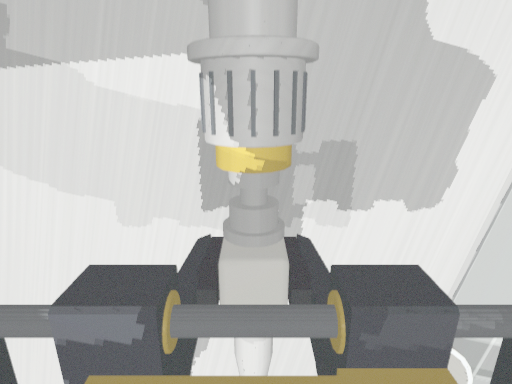

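Emit:
send_rows(commands=[-0.0025,0.01,0,0,0,0.0014,1])

```text
clock: 17.1
tool_pos: [0.5777, 0.054, 0.0933]
eef_rot: [0.435, 0.557, -0.435, 0.558]
contact_force: [2.0, -5.1, -1.5]
opening: 0.315
```

Emit:
send_rows(commands=[-0.0025,0.01,0,0,0,0,1])

```text
clock: 17.2
tool_pos: [0.5776, 0.0544, 0.0934]
eef_rot: [0.434, 0.556, -0.436, 0.559]
contact_force: [1.6, -6.2, -2.5]
opening: 0.311
```

Emit:
send_rows(commands=[-0.0025,0.01,0,0,0,0,1])

```text
clock: 17.3
tool_pos: [0.5775, 0.0544, 0.0935]
eef_rot: [0.434, 0.555, -0.437, 0.559]
contact_force: [1.7, -5.8, -2.2]
opening: 0.316
```

Run:
```python
from h import *
rep(goal=[*(MO-.032*MX)[:2],.0932]);print(tilt(),telemetry.get_state()["contact_force"]@np.c_[MX,MY])
W=cams.snapshot("wrist");cv2.imwrite("pics/w16.png",gam(W["image"]))
```

```text
clk 17.3 pos [0.5775 0.0544 0.0935] yaw 13.92 dwz/90 0.0016 toolx [ 0.0026 -0.007  -1.    ] F [ 1.66 -5.79 -2.16] op 27.8
machine frame mm: x -42.2 y 0.1
need units [-0.0096  0.0397 -0.0014]
[0.0045 0.0017 0.0016] [-6.02125731 -0.20119536]
```

View pics/w16.png

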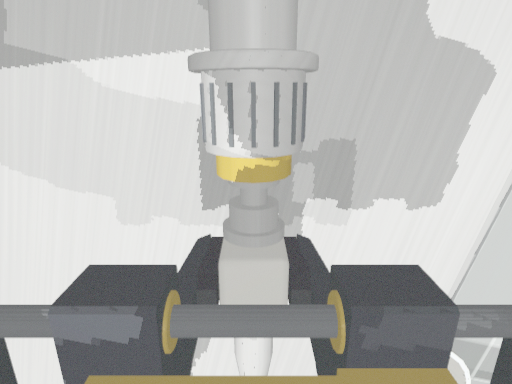

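Run:
```python
from h import *
W=cams.snapshot("wrist");g=W["image"][130:260,190:320];cv2.imwrite("pics/c16.png",cv2.resize(gam(g),None,fx=5,fy=5,interpolation=cv2.INTER_CUBIC))
print(mf(onz(W,(254,179),.1213)),mf(onz(W,(254,199),.1163)))
```

```text
[ 4.3 -0.2] [-5.6 -0.2]
```

View pics/c16.png

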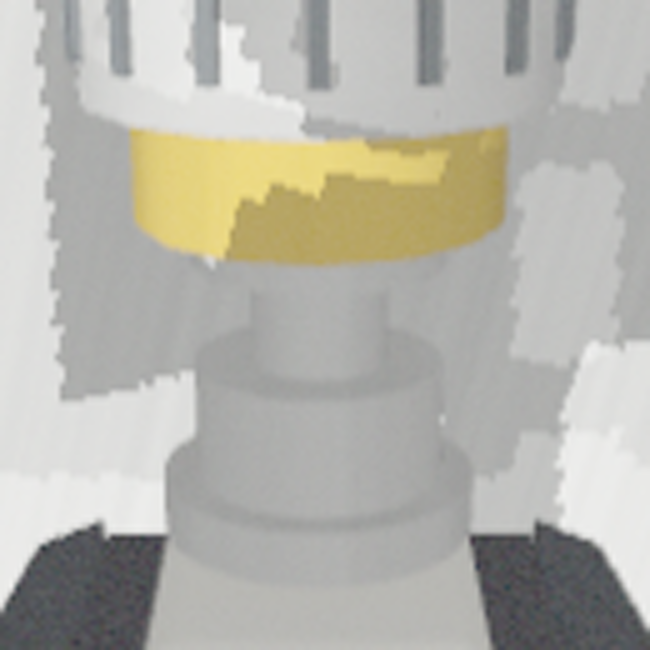

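Run:
```python
from h import *
W=cams.snapshot("wrist");
print(mf(onz(W,(254,182.4),.1213)),mf(onz(W,(254,208.5),.1163)),mf(onz(W,(254,130+525/5),.1193)))
```

```text
[ 3.  -0.2] [-9.7 -0.1] [-20.3  -0.1]
```

Emit:
send_rows(commands=[-0.004,0.016,-0.001,0.0045,0.0017,0.0016,1])

```text
clock: 17.55
tool_pos: [0.5772, 0.0554, 0.0935]
eef_rot: [0.435, 0.556, -0.436, 0.558]
contact_force: [2.5, -7.0, -2.6]
opening: 0.312
```

Emit:
send_rows(commands=[-0.005,0.02,0,0.003,0.001,0,1])

```text
clock: 17.65
tool_pos: [0.5768, 0.0564, 0.0935]
eef_rot: [0.436, 0.555, -0.437, 0.557]
contact_force: [2.3, -8.9, -2.5]
opening: 0.313
```

Run:
```python
from h import *
rep(goal=[*(MO-.019*MX)[:2],.0932]);print(tilt(),telemetry.get_state()["contact_force"]@np.c_[MX,MY])
```

```text
clk 17.65 pos [0.5768 0.0564 0.0935] yaw 13.76 dwz/90 0.0033 toolx [ 0.0016 -0.0033 -1.    ] F [ 2.31 -8.94 -2.5 ] op 27.6
machine frame mm: x -40.1 y 0.2
need units [-0.0197  0.0822 -0.0014]
[0.0021 0.001  0.0033] [-9.2352927  -0.07191121]
```

Emit:
send_rows(commands=[-0.006,0.024,0,0.004,0.001,0.003,1])

```text
clock: 17.75
tool_pos: [0.5764, 0.0583, 0.0935]
eef_rot: [0.436, 0.556, -0.436, 0.558]
contact_force: [2.4, -6.9, -4.6]
opening: 0.317
```

Emit:
send_rows(commands=[-0.006,0.024,0,0.002,0,0.001,1])

```text
clock: 17.85
tool_pos: [0.5759, 0.0599, 0.0936]
eef_rot: [0.436, 0.554, -0.437, 0.558]
contact_force: [1.8, -9.7, -3.3]
opening: 0.315
```

Run:
```python
from h import *
rep(goal=[*(MO-.019*MX)[:2],.0932]);print(tilt(),telemetry.get_state()["contact_force"]@np.c_[MX,MY])
```

```text
clk 17.85 pos [0.5759 0.0599 0.0936] yaw 13.73 dwz/90 0.0037 toolx [ 0.004  -0.0038 -1.    ] F [ 1.77 -9.66 -3.26] op 27.7
machine frame mm: x -36.5 y 0.3
need units [-0.0159  0.0683 -0.0015]
[0.0024 0.0026 0.0037] [-9.79807894  0.62474247]
```

Emit:
send_rows(commands=[-0.006,0.026,-0.001,0.004,0.002,0.004,1])

```text
clock: 17.95
tool_pos: [0.5755, 0.0621, 0.0934]
eef_rot: [0.436, 0.555, -0.436, 0.558]
contact_force: [2.9, -8.4, -3.1]
opening: 0.311
```

Emit:
send_rows(commands=[-0.006,0.026,0,0.003,0.001,0.001,1])

```text
clock: 18.05
tool_pos: [0.5749, 0.0641, 0.0935]
eef_rot: [0.436, 0.555, -0.437, 0.558]
contact_force: [1.9, -9.6, -3.2]
opening: 0.317
```

Emit:
send_rows(commands=[-0.006,0.026,0,0.003,0.001,0.001,1])

```text
clock: 18.15
tool_pos: [0.5744, 0.066, 0.0936]
eef_rot: [0.437, 0.554, -0.437, 0.558]
contact_force: [1.8, -9.7, -3.1]
opening: 0.316
```

Run:
```python
from h import *
rep(goal=[*(MO-.019*MX)[:2],.0932]);print(tilt(),telemetry.get_state()["contact_force"]@np.c_[MX,MY])
W=cams.snapshot("wrist");cv2.imwrite("pics/w17.png",gam(W["image"]))
```

```text
clk 18.15 pos [0.5744 0.066  0.0936] yaw 13.66 dwz/90 0.0044 toolx [ 0.0034 -0.0037 -1.    ] F [ 1.79 -9.67 -3.08] op 27.8
machine frame mm: x -30.3 y 0.3
need units [-0.0098  0.044  -0.0015]
[0.0024 0.0022 0.0044] [-9.81953036  0.61007556]
```

View pics/w17.png

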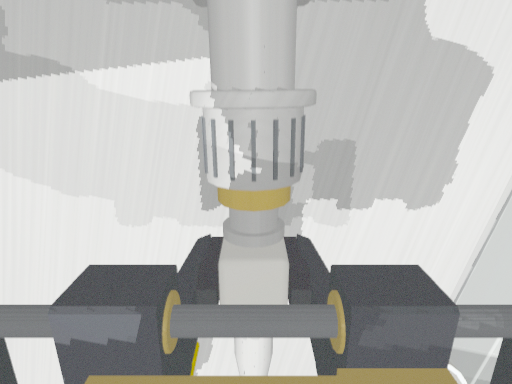

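Going in smoothly, at about 10 N; the shoulder is still about 11 mm from the mouth.

Emit:
send_rows(commands=[-0.006,0.026,-0.001,0.004,0.002,0.004,1])

```text
clock: 18.3
tool_pos: [0.5739, 0.0683, 0.0935]
eef_rot: [0.436, 0.555, -0.436, 0.558]
contact_force: [3.3, -10.0, -3.3]
opening: 0.312
```

Emit:
send_rows(commands=[-0.006,0.026,0,0.003,0.001,0.001,1])

```text
clock: 18.4
tool_pos: [0.5735, 0.0697, 0.0936]
eef_rot: [0.436, 0.554, -0.437, 0.558]
contact_force: [1.7, -9.0, -3.9]
opening: 0.317
```

Emit:
send_rows(commands=[-0.006,0.026,0,0.003,0.001,0.002,1])

```text
clock: 18.5
tool_pos: [0.5731, 0.0711, 0.0937]
eef_rot: [0.436, 0.554, -0.438, 0.558]
contact_force: [3.1, -9.2, -3.6]
opening: 0.313
```

Run:
```python
from h import *
rep(goal=[*(MO-.019*MX)[:2],.0932]);print(tilt(),telemetry.get_state()["contact_force"]@np.c_[MX,MY])
```

```text
clk 18.5 pos [0.5731 0.0711 0.0937] yaw 13.65 dwz/90 0.0046 toolx [ 0.0033 -0.005  -1.    ] F [ 3.11 -9.22 -3.59] op 27.5
machine frame mm: x -25.0 y 0.3
need units [-0.0046  0.0234 -0.002 ]
[0.0032 0.0021 0.0046] [-9.69876625 -0.77340627]
```

Emit:
send_rows(commands=[-0.006,0.026,-0.002,0.004,0.002,0.004,1])

```text
clock: 18.6
tool_pos: [0.5728, 0.0727, 0.0934]
eef_rot: [0.436, 0.555, -0.437, 0.558]
contact_force: [1.9, -10.0, -1.5]
opening: 0.314
```

Emit:
send_rows(commands=[-0.006,0.026,0,0.003,0.001,0.002,1])

```text
clock: 18.7
tool_pos: [0.5724, 0.074, 0.0936]
eef_rot: [0.436, 0.554, -0.438, 0.558]
contact_force: [1.6, -8.6, -2.5]
opening: 0.316
```

Emit:
send_rows(commands=[-0.006,0.026,0,0.003,0.001,0.002,1])

```text
clock: 18.8
tool_pos: [0.5713, 0.0771, 0.0937]
eef_rot: [0.436, 0.555, -0.438, 0.558]
contact_force: [4.0, -11.7, -4.4]
opening: 0.316
```

Run:
```python
from h import *
rep(goal=[*(MO-.019*MX)[:2],.0932]);print(tilt(),telemetry.get_state()["contact_force"]@np.c_[MX,MY])
W=cams.snapshot("wrist");cv2.imwrite("pics/w18.png",gam(W["image"]))
```

```text
clk 18.8 pos [0.5713 0.0771 0.0937] yaw 13.75 dwz/90 0.0035 toolx [ 0.002 -0.005 -1.   ] F [  4.03 -11.71  -4.42] op 27.8
machine frame mm: x -18.8 y 0.5
need units [ 0.0023 -0.0003 -0.0019]
[0.0032 0.0013 0.0035] [-12.33568354  -1.06618238]
```

View pics/w18.png

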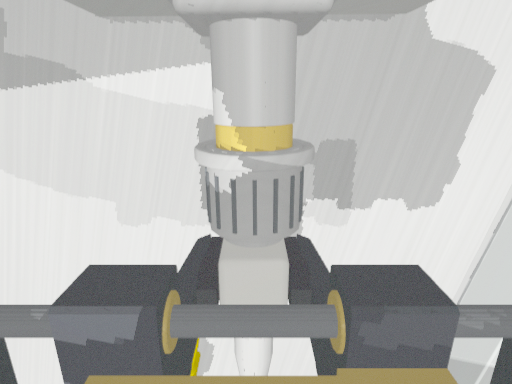

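Emit:
send_rows(commands=[0,0,0,0,0,0,1,0,0,0,0,0,0,0.7,0,0,0,0,0,0,0.6,0,0,0,0,0,0,0.4,0,0,0,0,0,0,0.2,0,0,0,0,0,0,0.2], newtons=10)

```text
clock: 19.45
tool_pos: [0.5718, 0.078, 0.0942]
eef_rot: [0.436, 0.555, -0.437, 0.558]
contact_force: [-0.2, 0.2, -0.2]
opening: 0.645
```

Run:
```python
from h import *
rep();print(tilt(),telemetry.get_state()["contact_force"]@np.c_[MX,MY])
W=cams.snapshot("wrist");cv2.imwrite("pics/w19.png",gam(W["image"]))
```

```text
clk 19.45 pos [0.5718 0.078  0.0942] yaw 13.79 dwz/90 0.003 toolx [ 0.0034 -0.0043 -1.    ] F [-0.22  0.19 -0.17] op 56.7
machine frame mm: x -18.0 y -0.1
[0.0027 0.0022 0.003 ] [0.23975063 0.16402338]
```

View pics/w19.png

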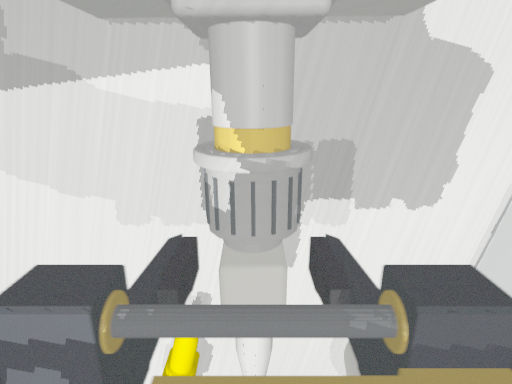

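Emit:
send_rows(commands=[0,0,0.06,0,0,0,0.2,0,0,0.12,0,0,0,0,0,0,0.16,0,0,0,0,0,0,0.16,0,0,0,0,0,-0.1,0.16,0,0,0,0,0,-0.16,0.1,0,0,0,0,-0.1,-0.1,0,0,0,0,0,-0.15,0,0,0,0,0,0,-0.15,0,0,0,0,0,0,0,0,0,0,0,0,0,0,0,0,0,0,0,0])

```text
clock: 20.6
tool_pos: [0.4659, -0.0131, 0.2923]
eef_rot: [0.436, 0.555, -0.435, 0.559]
contact_force: [-0.3, 0.1, -0.7]
opening: 1.002
```

Run:
```python
from h import *
rep()
for n in("top","side"):
    s=cams.snapshot(n);cv2.imwrite(f"pics/{n}20.png",gam(s["image"]))
g=s["image"][105:185,205:295];cv2.imwrite("pics/c20.png",cv2.resize(gam(g),None,fx=6,fy=6,interpolation=cv2.INTER_CUBIC))
```

```text
clk 20.6 pos [ 0.4659 -0.0131  0.2923] yaw 13.97 dwz/90 0.001 toolx [ 0.0052 -0.0031 -1.    ] F [-0.34  0.07 -0.68] op 88.1
machine frame mm: x -80.6 y 124.7
```

View pics/top20.png

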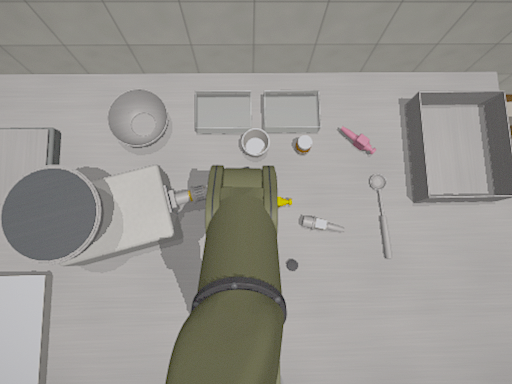

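View pics/side20.png

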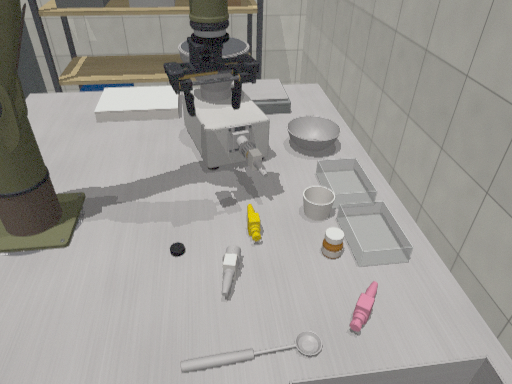

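View pics/c20.png

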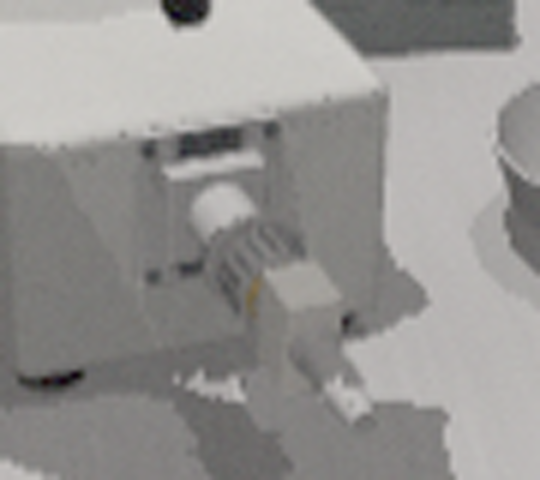

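The side crop shows the spout sitting straight in the outlet (block at about side pixel (255,152)). The sleeve is forward, and the bystanders are at their original pixels.

Run:
```python
from h import *
job.finish_job()
```

```text
the job is handed in; nothing more can be done
```

The slim grooved spout is fitted and locked in the outlet. I handed the job in at about 20.7 s of the 58 s limit.

- **Sleeve:** I found the outlet's axis height by a light touch from above, about 105 mm. I then gripped the sleeve and pulled it back about 14–16 mm. After I let go it stayed back, with the core of the mouth exposed in the wrist view.
- **Fitting:** I gripped the slim spout across its block, lined it up with the mouth using the wrist camera, and pushed it in. The push took about 6–12 N, well under the 30 N limit. On the last step the sleeve sprang forward.
- **Release:** The wrist force dropped to about 0 once I opened the gripper and backed away.

**Last checks:** The yellow band behind the sleeve is visible again, so the sleeve is forward. The shoulder sits at the mouth and the spout stays level without the gripper. The wide spout, yellow and pink look-alikes, tub, jar, spoon and cap looked to be where they started. The arm hid part of the yellow one in the top view.

**Not checked or off:**
- I did not tug the spout to test the lock.
- My first estimate of the outlet's sideways position was about 4 mm off. Later wrist views and gripping the sleeve put it right.
- The height touch peaked at 23 N pressing down on the sleeve. That was firmer than I meant, but under the 40 N limit.

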